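# Sort sealed specimen capsules by weight: loaded ones onto the rack, empties into the tray

## Robot

A 6-joint arm with a two-finger parallel gripper is mounted at the origin on a cart in front of the work surface, level with it; the furniture and walls round the work are solid. World frame = base frame: x ahead of the robot, y to its left, z up, the work surface at z = 0. Lengths are in m, angles in rad, forces in N, time in s.
With the tool pointing down it reaches from about 0.35 to 0.775 m from the base axis. Payload 5.5 kg.
Tool frame: the origin (TCP) lies at the very end of the fingers, on their centre line; the grasp point (between the pads) lies 19 mm behind it; y points along the fingers, z is the direction in which the jaws open and shut, and the axes are right-handed (so a half turn about y gives the same grasp; the last joint's range is limited). The gripper opens to 85 mm and grips with 20 to 120 N. Pads are 22 mm wide; open, the fingers measure 114 mm over their backs; the gripper's body (76 mm by 85 mm) begins 54 mm behind the grasp point. The pads swing forward as they close: fully open they stand 13 mm farther back than shut.
Start: joints at [1.14, 0.313, 0.046, 1.304, 0, 1.431], TCP at [0.165, 0.551, 0.231] pointing down, gripper open.
Joint ranges: [-2.76, 2.76], [-0.86, 1.69], [-1.03, 1.26], [-2.2, 2.34], [-1.47, 1.5], [-3.14, 3.14]. Speed limits (rad/s): [2.57, 2.57, 3.14, 3.14, 3.14, 3.14].

## Interface

Orientations are given as a unit quaternion [w, x, y, z].
In Python, from workcell import env gives the robot as it stands.
- The arm moves only by the shell command python3 -m inch 'ROWS' [OPENING] [FORCE]. ROWS is JSON, a list that holds one entry, the list of rows, each a list of 4 numbers: the shift along the tool's x, y, z in mm, then the turn about the tool's y in degrees. In form: [[[tx, ty, tz, spin], ...]]. A call has 1 to 10 rows; each row is the pose to reach, as a shift and turn from the pose commanded when the call began, along the tool's axes at that moment; what a row does not reach only later rows make up. A row lasts 1/10 s, in which the tool goes at most 50 mm and 8.59 degrees, less where a joint would pass 70% of its speed; a pose out of reach is approached as far as the arm can. A call with a gripper value outside its range is refused whole. OPENING is the finger opening in mm, from 0 to 85.4, set as the call begins (- or left out, the last holds). The fingers move at their own pace and stop on an object; FORCE is the grip in N (left out, the last holds). Time passes only in rows, so rows that repeat a pose let the fingers close. It gives the time, the measured TCP pose, the force and the opening at its end, in the units of the state.
- env.get_state(): the state, without advancing time (a new reading comes with each control period).
- env.read_camera(name): name is "scene" or "top" or "wrist"; returns the picture (420x560x3 uint8, blue, green, red); there is no depth.
- env.camera_model(name): a dict with "fx", "fy", "cx", "cy" (pixels), "R" (3x3) and "t" (3): a world point X has camera coordinates R X + t; the wrist camera has in their place "mount" (4x4, takes a point from camera to tool coordinates, whose origin is the TCP and whose axes are the tool frame's). Camera axes: x right, y down, z forward; pixel columns grow to the right and rows downward; lengths in m; the calibration is good to about 2 mm. A picture is of the moment at which its call begins: read the wrist's pose just before it. camera_model takes no time and is no camera call.
- env.hand_in(): hands the job in, once; it reports no verdict.
The state is a dict: "clock": time; "joint_pos": joint angles; "qvel": joint speeds; "tau": joint torques, N m; "tcp_pos": TCP position; "orientation": TCP orientation; "wrist_force": force on the tool from outside, world axes, zero at the start; "ft_torque": the same for the moment, N m; "finger_gap": finger opening in m.
Only numpy, scipy, OpenCV 4.12 (cv2) and the standard library are available. Lean on these libraries where they do the work, as an engineer would, in place of code of your own. Each camera call takes 0.05 s, during which the arm holds its last target.

## Task

The three sealed specimen capsules on the bench look alike, but some hold a steel specimen and the others only a light plastic filler, and only their weight tells which (a heavy one weighs over 400 g, a light one less than 200 g). Hang every heavy one by the hole of its lug on a peg of the rack, ready for the ageing oven, and stand every light one upright in the empty grey tray for refilling. Knock no capsule over, and leave the bottles and the tape roll where they are.

Things in the scene. Friction and masses are not known exactly. Their poses are not given: they have to be found in the camera images.
- capsule_a: one of three like sealed metal capsules, standing upright: can 47 mm diameter, 149 mm high in all, with a flat lug plate on the lid from height 90 mm up. Origin: centre of underside; z up; x = axis of the lug's hole (half turn = same). Light 0.16-0.18 kg or heavy 0.43-0.59 kg; one or two of the three are heavy. Content is loose by 3 mm inside
- capsule_b: one of three like sealed metal capsules, standing upright: can 47 mm diameter, 149 mm high in all, with a flat lug plate on the lid from height 90 mm up. Origin: centre of underside; z up; x = axis of the lug's hole (half turn = same). Light 0.16-0.18 kg or heavy 0.43-0.59 kg; one or two of the three are heavy. Content is loose by 3 mm inside
- capsule_c: one of three like sealed metal capsules, standing upright: can 47 mm diameter, 149 mm high in all, with a flat lug plate on the lid from height 90 mm up. Origin: centre of underside; z up; x = axis of the lug's hole (half turn = same). Light 0.16-0.18 kg or heavy 0.43-0.59 kg; one or two of the three are heavy. Content is loose by 3 mm inside
- capsule_a_eye (a point): centre of the 28 mm hole in the lug of capsule_a, 128 mm above its underside; axes as the capsule's. Lug 10 mm thick (x), 42 mm wide (y), flat parallel sides at height 90-128 mm, round top. Grasp it across the 42 mm at height 110-120 mm: the hole stays free. Below it the lid tapers from 34 mm (height 90) to 47 mm (height 80)
- capsule_b_eye (a point): centre of the 28 mm hole in the lug of capsule_b, 128 mm above its underside; axes as the capsule's. Lug 10 mm thick (x), 42 mm wide (y), flat parallel sides at height 90-128 mm, round top. Grasp it across the 42 mm at height 110-120 mm: the hole stays free. Below it the lid tapers from 34 mm (height 90) to 47 mm (height 80)
- capsule_c_eye (a point): centre of the 28 mm hole in the lug of capsule_c, 128 mm above its underside; axes as the capsule's. Lug 10 mm thick (x), 42 mm wide (y), flat parallel sides at height 90-128 mm, round top. Grasp it across the 42 mm at height 110-120 mm: the hole stays free. Below it the lid tapers from 34 mm (height 90) to 47 mm (height 80)
- rack: fixed hanging rack: foot plate 130 x 120 x 12 mm; column 16 mm thick at x = +50 mm; on it a head bar 150 mm long along y, top 193 mm high (screw head to 197); two level pegs on the bar pointing to -x, at y = +55 and -55 mm. Origin: centre of the foot plate at bench height; the free peg ends (-x) look roughly to the robot
- peg_left (a point): midpoint of the rack's left (+y) peg, on its axis, 185 mm above the bench; x along the peg towards the head bar, z up. Level, 10 mm diameter, from the bar's face (x = +42 mm) to x = -38 mm, then a stop knob 16 mm wide, 10 mm long at the free end. A lug resting on it has its hole centre 9 mm below the axis and the capsule's underside 48 mm above the bench
- peg_right (a point): midpoint of the rack's right (-y) peg, on its axis, 185 mm above the bench; x along the peg towards the head bar, z up. Level, 10 mm diameter, from the bar's face (x = +42 mm) to x = -38 mm, then a stop knob 16 mm wide, 10 mm long at the free end. A lug resting on it has its hole centre 9 mm below the axis and the capsule's underside 48 mm above the bench
- block_tray: fixed shallow grey metal tray, the return tray, empty at the start: 155 mm along x, 205 mm along y, walls 2.5 mm thick and 22 mm high, floor 3 mm above the bench. Origin: centre of its underside; z up
- oil_bottle: small oiler bottle with orange nozzle, 42 mm diameter, 109 mm high, standing behind the capsules; a bystander. Origin: centre of the underside
- wipe_bottle: white bottle with blue cap, 52 mm diameter, 130 mm high, standing behind the capsules; a bystander. Origin: centre of the underside
- tape_roll: roll of tan tape lying flat, 96 mm across, 25 mm high, right of the rack; a bystander. Origin: centre of the underside

How it is judged:
By the outcome, as a careful person would: the job done as asked, in the order asked, and still so for the second after the job is handed in, with the robot touching nothing.
It also fails if it takes over 72 s, if anything falls off the work surface, if the arm or the gripper's body presses on something with over 40 N, if the wrist force passes 120 N, or if a joint passes its speed limit or range.

## Working session

There is one attempt and no reset: what is moved stays moved. The work goes in short steps, Python scripts to look and compute and a shell command to move; the robot and the scene stay as the last step left them, time stands still between calls to the robot, and variables do not carry over. Pictures are saved under pics/ and viewed, and the job is handed in when it is done.

```bash
ls; mkdir -p pics; python3 - <<'E'
from workcell import env
import cv2,numpy as np
s=env.get_state(); print(s)
for n in ("scene","top","wrist"):
    cv2.imwrite(f"pics/{n}0.png",env.read_camera(n)); 
    m=env.camera_model(n); print(n,{k:np.round(v,4).tolist() for k,v in m.items()})
E
```

```text
pics
{'clock': 0.0, 'joint_pos': array([1.14041111e+00, 3.14008917e-01, 4.49760713e-02, 1.30359074e+00,
       2.46771836e-05, 1.43119351e+00]), 'qvel': array([ 0.00148665, -0.00026799,  0.00048627, -0.00141729, -0.00160698,
        0.00035912]), 'tau': array([-4.97153051e-04, -4.80630040e+01,  2.98533493e+01,  1.95390685e-02,
       -3.30173043e-04,  4.21242945e-06]), 'tcp_pos': array([0.1646434 , 0.55039467, 0.23040283]), 'orientation': array([-0.6990285 ,  0.70026354, -0.10263526,  0.10225525]), 'wrist_force': array([-0.15483279, -0.06401407,  0.16307311]), 'ft_torque': array([-0.01999315,  0.03254131, -0.04411674]), 'finger_gap': 0.08536582314097}
scene {'fx': 447.0275, 'fy': 447.0275, 'cx': 282.7861, 'cy': 203.408, 'R': [[-0.8591, -0.5115, -0.0177], [-0.3633, 0.6337, -0.683], [0.3605, -0.5803, -0.7302]], 't': [0.3819, 0.45, 0.7763]}
top {'fx': 530.2574, 'fy': 530.2574, 'cx': 277.9459, 'cy': 214.4353, 'R': [[-0.0135, -0.9999, 0.0056], [-0.9971, 0.013, -0.0754], [0.0753, -0.0066, -0.9971]], 't': [-0.2328, 0.564, 1.3297]}
wrist {'fx': 361.672, 'fy': 361.672, 'cx': 275.1584, 'cy': 210.8613, 'mount': [[0.0001, 0.9585, 0.285, -0.0714], [-0.0012, -0.285, 0.9585, -0.1432], [1.0, -0.0004, 0.0011, -0.0006], [0.0, 0.0, 0.0, 1.0]]}
```

View pics/scene0.png

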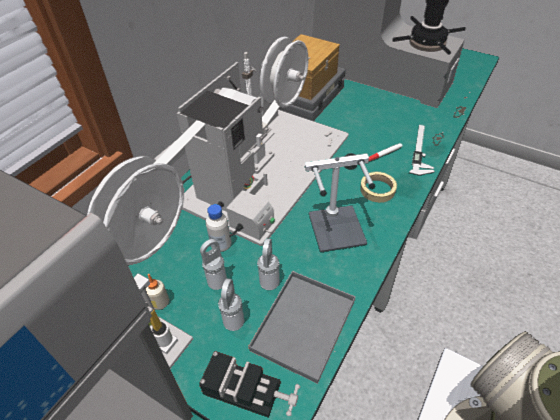

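View pics/top0.png

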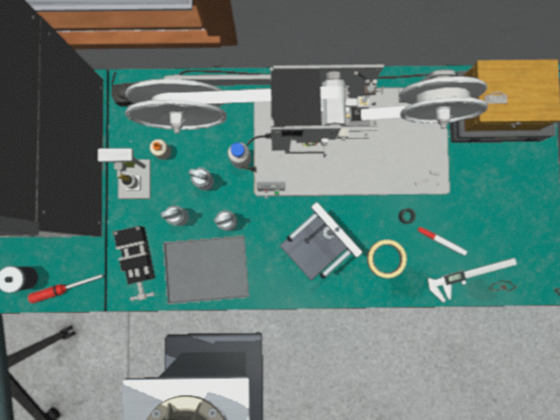

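View pics/wrist0.png

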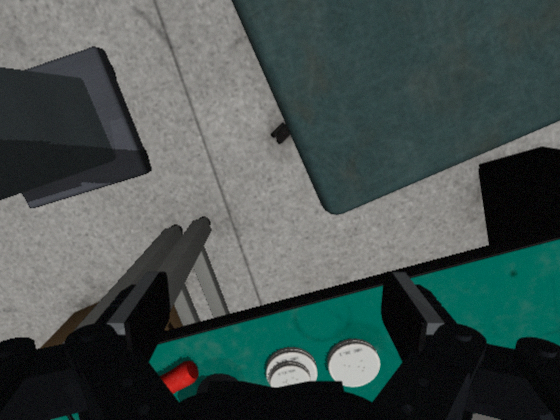

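The scene view shows three capsules near (213,262), (269,262) and (232,302). The tray is at (303,325), the rack at (338,200) and the tape at (379,187). I'll enlarge these areas.

```bash
python3 - <<'E'
import cv2
s=cv2.imread("pics/scene0.png"); t=cv2.imread("pics/top0.png")
cv2.imwrite("pics/s_caps.png",cv2.resize(s[220:340,180:300],None,fx=5,fy=5,interpolation=cv2.INTER_CUBIC))
cv2.imwrite("pics/t_caps.png",cv2.resize(t[140:240,150:260],None,fx=6,fy=6,interpolation=cv2.INTER_CUBIC))
cv2.imwrite("pics/t_rack.png",cv2.resize(t[195:285,275:375],None,fx=6,fy=6,interpolation=cv2.INTER_CUBIC))
cv2.imwrite("pics/s_rack.png",cv2.resize(s[140:255,290:410],None,fx=5,fy=5,interpolation=cv2.INTER_CUBIC))
E
```

```text
(no output)
```

View pics/s_caps.png

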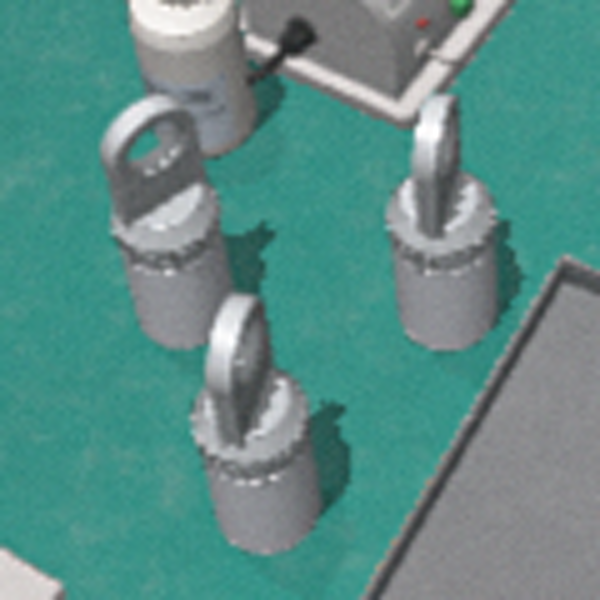

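View pics/t_caps.png

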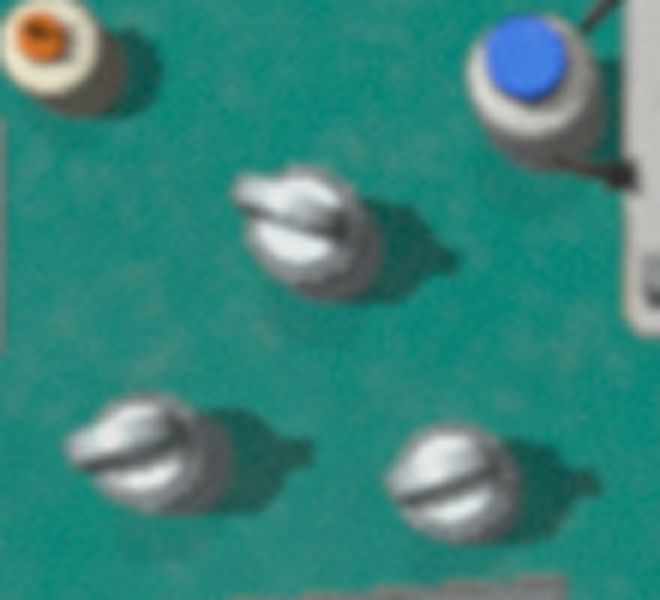

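View pics/t_rack.png

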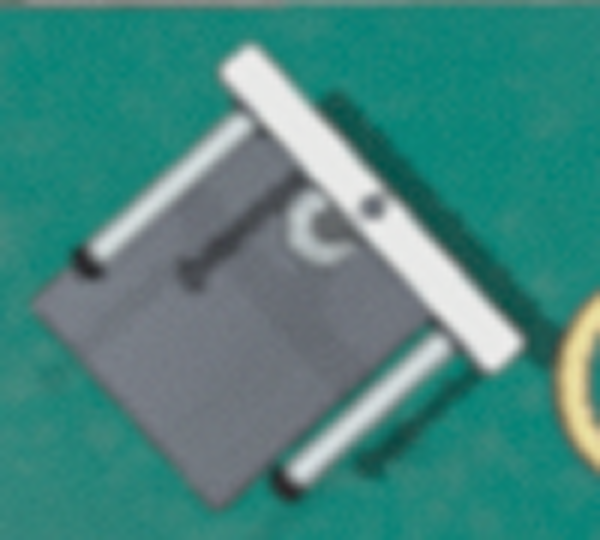

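View pics/s_rack.png

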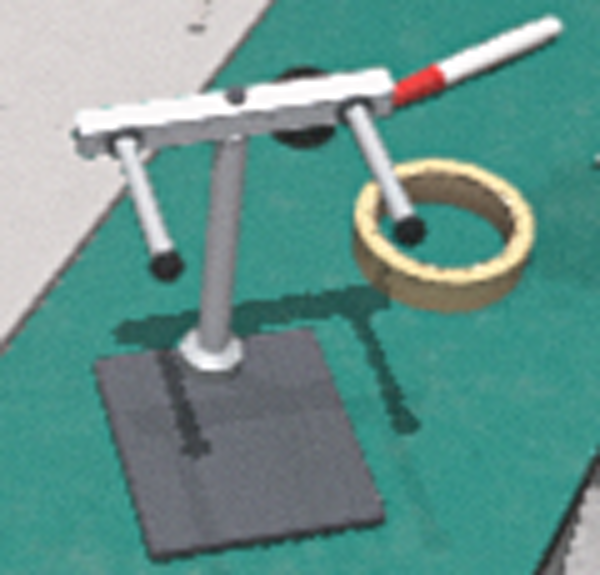

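```bash
cat > h.py <<'E'
import cv2,numpy as np
from workcell import env
from scipy.optimize import minimize,least_squares
def P(n,X):
    m=env.camera_model(n);X=np.atleast_2d(X);c=X@np.array(m["R"]).T+m["t"]
    return np.c_[m["fx"]*c[:,0]/c[:,2]+m["cx"],m["fy"]*c[:,1]/c[:,2]+m["cy"]]
def back(n,uv,z):
    m=env.camera_model(n);R=np.array(m["R"]);t=np.array(m["t"]);o=-R.T@t
    d=np.array([(uv[0]-m["cx"])/m["fx"],(uv[1]-m["cy"])/m["fy"],1])@R
    return o+d*(z-o[2])/d[2]
a=np.linspace(0,2*np.pi,40,endpoint=False)
def ring(r,z): return np.c_[r*np.cos(a),r*np.sin(a),0*a+z]
def parts():
    h=np.linspace(0,np.pi,20)
    prof=np.r_[[[-.021,.085],[.021,.085]],np.c_[.021*np.cos(h),.128+.021*np.sin(h)]]
    lug=np.vstack([np.c_[0*prof[:,0]+s,prof] for s in(-.005,.005)])
    return [np.vstack([ring(.0235,0),ring(.0235,.08)]),np.vstack([ring(.0235,.08),ring(.017,.09)]),lug]
PT=parts()
hole=[np.c_[0*a+s,.014*np.cos(a),.128+.014*np.sin(a)] for s in(-.005,.005)]
def pose(p,X):
    c,s=np.cos(p[2]),np.sin(p[2]);return X@np.array([[c,s,0],[-s,c,0],[0,0,1]])+[p[0],p[1],0]
def sil(n,p,box,S=8):
    x0,y0,x1,y1=box;M=np.zeros(((y1-y0)*S,(x1-x0)*S),np.uint8)
    f=lambda X:np.round(((P(n,pose(p,X))-[x0-.5,y0-.5])*S)-.5).astype(np.int32)
    for q in PT: cv2.fillConvexPoly(M,cv2.convexHull(f(q)),255)
    A=[np.zeros_like(M) for _ in hole]
    for m,q in zip(A,hole): cv2.fillConvexPoly(m,cv2.convexHull(f(q)),255)
    M[(A[0]>0)&(A[1]>0)]=0
    return cv2.resize(M,(x1-x0,y1-y0),interpolation=cv2.INTER_AREA)/255.
E
cat > fit.py <<'E'
from h import *
im={n:cv2.imread(f"pics/{n}0.png") for n in("scene","top")}
mask={}
for n in im:
    f=im[n].astype(float);mask[n]=((f[...,1]-f[...,2])<0.35*f[...,1]).astype(float)
init={}
for k,(u,v) in {"c1":(150,455),"c2":(450,485),"c3":(300,230)}.items():
    X=back("top",(u/6+150-.4,v/6+140-.4),.085);init[k]=X
out={}
for k,X in init.items():
    best=None
    boxes={}
    for n in im:
        q=np.vstack([P(n,pose([X[0],X[1],0],w)) for w in PT]);lo=q.min(0)-7;hi=q.max(0)+7
        boxes[n]=[int(lo[0]),int(lo[1]),int(hi[0]),int(hi[1])]
    def cost(p):
        e=0
        for n in im:
            b=boxes[n];m=mask[n][b[1]:b[3],b[0]:b[2]];s=sil(n,p,b)
            w=cv2.GaussianBlur(m,(0,0),.7)-cv2.GaussianBlur(s,(0,0),.7); e+=(w**2).sum()
        return e
    for y0 in np.arange(0,np.pi,np.pi/6):
        r=minimize(cost,[X[0],X[1],y0],method="Nelder-Mead",options=dict(initial_simplex=[[X[0],X[1],y0],[X[0]+.01,X[1],y0],[X[0],X[1]+.01,y0],[X[0],X[1],y0+.3]],xatol=1e-4,fatol=.02))
        if best is None or r.fun<best.fun:best=r
    out[k]=best.x;print(k,np.round(best.x,4),np.degrees(best.x[2])%180,best.fun)
    for n in im:
        for q in PT: cv2.polylines(im[n],[np.round(cv2.convexHull(np.float32(P(n,pose(best.x,q))))*16).astype(int)],True,(0,0,255),1,cv2.LINE_AA,4) 
# rack
bar=[(250,43),(218,72),(490,375),(523,343)]
B=np.array([back("top",(u/6+275-.4,v/6+195-.4),.193) for u,v in bar]);print("bar top",B.round(4).tolist(), np.linalg.norm(B[1]-B[2]),np.linalg.norm(B[0]-B[1]))
K=np.array([back("top",(u/6+275-.4,v/6+195-.4),.185) for u,v in [(88,265),(290,487)]]);print("knobs",K.round(4).tolist(),np.linalg.norm(K[0]-K[1]))
for c in [(164.5,241),(245,236),(247.5,298),(167,303)]: print("tray",back("top",c,.022).round(4))
np.save("caps.npy",[out[k] for k in out])
S=im["scene"][220:340,180:300];T=im["top"][140:240,150:270]
cv2.imwrite("pics/ov.png",np.hstack([cv2.resize(S,(400,400)),cv2.resize(T,(400,333))if 0 else cv2.resize(cv2.copyMakeBorder(T,0,20,0,0,cv2.BORDER_CONSTANT),(400,400))]))
E
python3 fit.py
```

```text
Traceback (most recent call last):
  File "fit.py", line 23, in <module>
    r=minimize(cost,[X[0],X[1],y0],method="Nelder-Mead",options=dict(initial_simplex=[[X[0],X[1],y0],[X[0]+.01,X[1],y0],[X[0],X[1]+.01,y0],[X[0],X[1],y0+.3]],xatol=1e-4,fatol=.02))
  File "fit.py", line 19, in cost
    b=boxes[n];m=mask[n][b[1]:b[3],b[0]:b[2]];s=sil(n,p,b)
                                                ~~~^^^^^^^
  File "h.py", line 25, in sil
    for q in PT: cv2.fillConvexPoly(M,cv2.convexHull(f(q)),255)
                                                     ~^^^
  File "h.py", line 24, in <lambda>
    f=lambda X:np.round(((P(n,pose(p,X))-[x0-.5,y0-.5])*S)-.5).astype(np.int32)
                          ~^^^^^^^^^^^^^
  File "h.py", line 5, in P
    m=env.camera_model(n);X=np.atleast_2d(X);c=X@np.array(m["R"]).T+m["t"]
ValueError: time passes only in moves, steps and waits
```

```bash
python3 - <<'E'
from workcell import env
import pickle
pickle.dump({n:env.camera_model(n) for n in("scene","top","wrist")},open("cams.pkl","wb"))
E
sed -i 's/^from workcell import env/import pickle; CM=pickle.load(open("cams.pkl","rb"))/; s/env.camera_model(n)/CM[n]/' h.py
time python3 fit.py
```

```text
c1 [0.5614 0.0142 0.3286] 18.827559421808377 229.4304874310078
c2 [ 0.547  -0.1107  0.9756] 55.90003021291063 342.52265515080956
c3 [ 0.6522 -0.0508 -0.3775] 158.3694375003069 483.95815052264004
bar top [[0.5752, -0.325, 0.193], [0.5645, -0.3129, 0.193], [0.451, -0.4113, 0.193], [0.4626, -0.4238, 0.193]] 0.15020959456308153 0.016127901582103237
knobs [[0.4938, -0.2638, 0.185], [0.4106, -0.3373, 0.185]] 0.11104062156812909
tray [0.4971 0.0483 0.022 ]
tray [ 0.5071 -0.1559  0.022 ]
tray [ 0.3509 -0.1608  0.022 ]
tray [0.3413 0.0416 0.022 ]
real	0m5.595s
user	0m5.985s
sys	0m0.301s
```

View pics/ov.png

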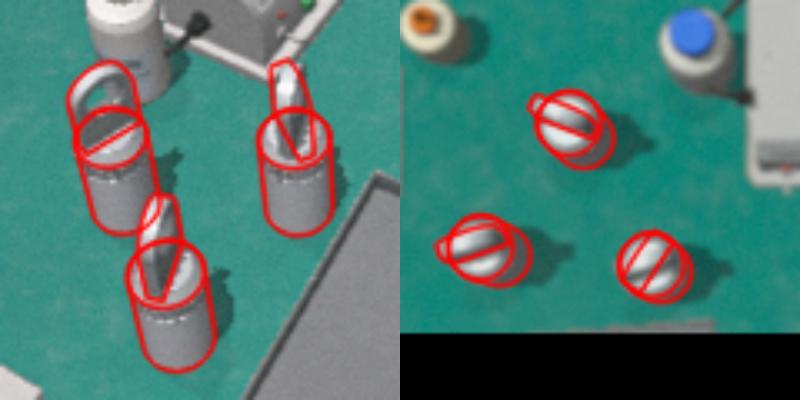

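```bash
python3 - <<'E'
s=open("fit.py").read()
s=s.replace("for y0 in np.arange(0,np.pi,np.pi/6):","W={n:cv2.dilate((sil(n,[X[0],X[1],G[k]],boxes[n])>.1).astype(np.uint8),np.ones((7,7))) for n in im}\n    for y0 in (G[k]-.25,G[k],G[k]+.25):").replace("e+=(w**2).sum()","e+=(w**2*W[n]).sum()")
s=s.replace("init={}","init={};G=dict(c1=.32,c2=.35,c3=-.36)",1).replace("for k,X in init.items():","O=np.load('caps.npy')\nfor i,(k,X) in enumerate(init.items()):\n    X=O[i][:2]")
open("fit2.py","w").write(s)
E
python3 fit2.py; python3 fit2.py|head -3
```

```text
c1 [0.5613 0.0142 0.3288] 18.841245412423973 67.91670775418417
c2 [ 0.5469 -0.1106  0.9644] 55.25553495952455 61.318991820256876
c3 [ 0.6525 -0.0507 -0.3582] 159.47761325585267 167.43429508869218
bar top [[0.5752, -0.325, 0.193], [0.5645, -0.3129, 0.193], [0.451, -0.4113, 0.193], [0.4626, -0.4238, 0.193]] 0.15020959456308153 0.016127901582103237
knobs [[0.4938, -0.2638, 0.185], [0.4106, -0.3373, 0.185]] 0.11104062156812909
tray [0.4971 0.0483 0.022 ]
tray [ 0.5071 -0.1559  0.022 ]
tray [ 0.3509 -0.1608  0.022 ]
tray [0.3413 0.0416 0.022 ]
c1 [0.5612 0.0144 0.329 ] 18.848356031710026 68.00702433528146
c2 [ 0.5469 -0.1105  0.9596] 54.98364861030339 61.6352763423959
c3 [ 0.6522 -0.0508 -0.351 ] 159.88862282678315 164.5225382334519
```

View pics/ov.png

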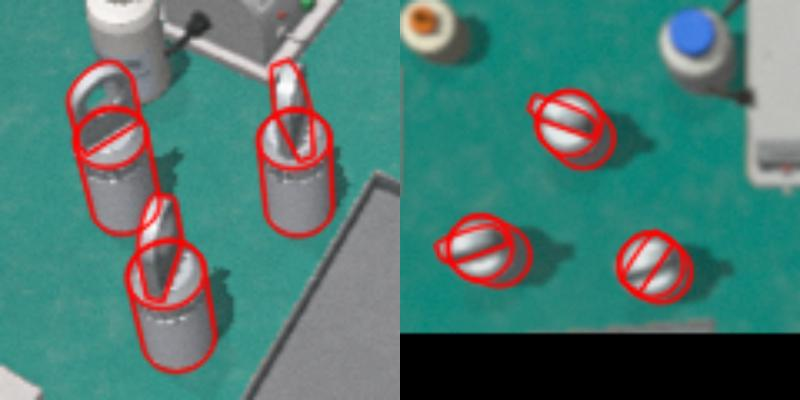

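```bash
sed -i "s/c2=.35/c2=.2/; s/if best is None or r.fun<best.fun:best=r/print(k,y0,r.x.round(4),r.fun); best=r if best is None or (r.fun<best.fun and r.x[2]<.6) else best/; s/\[X\[0\],X\[1\],y0+.3\]/[X[0],X[1],y0+.1]/" fit2.py
python3 fit2.py|head -12
```

```text
c1 0.07 [0.5614 0.0142 0.3374] 68.06669712351173
c1 0.32 [0.5617 0.0141 0.344 ] 68.41953790221687
c1 0.5700000000000001 [0.5614 0.0142 0.3398] 68.20015599483658
c1 [0.5614 0.0142 0.3374] 19.329110214388347 68.06669712351173
c2 -0.04999999999999999 [ 0.5472 -0.1104  0.3308] 65.56975779860852
c2 0.2 [ 0.5472 -0.1105  0.3373] 65.57570547805078
c2 0.45 [ 0.5474 -0.1106  0.3302] 65.52941088010715
c2 [ 0.5474 -0.1106  0.3302] 18.918129005758363 65.52941088010715
c3 -0.61 [ 0.6524 -0.0506 -0.3481] 167.3544250462562
c3 -0.36 [ 0.6524 -0.0506 -0.3451] 167.4888988852133
c3 -0.10999999999999999 [ 0.6524 -0.0506 -0.3465] 167.43228329907708
c3 [ 0.6524 -0.0506 -0.3481] 160.0536476518758 167.3544250462562
```

View pics/ov.png

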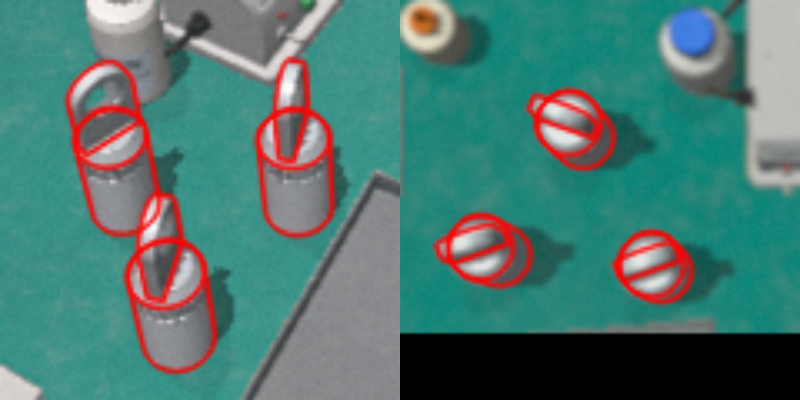

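```bash
cat > go.py <<'E'
import sys,numpy as np
from workcell import env
from scipy.spatial.transform import Rotation as Ro
x,y,z,yaw=map(float,sys.argv[1:5])   # target TCP, jaw axis yaw deg
s=env.get_state();q=s["orientation"];R=Ro.from_quat([q[1],q[2],q[3],q[0]]).as_matrix()
d=R.T@(np.array([x,y,z])-s["tcp_pos"])*1e3
cur=np.degrees(np.arctan2(R[1,2],R[0,2]))
dy=(yaw-cur+90)%180-90
print("t",round(s["clock"],2),"tcp",s["tcp_pos"].round(4),"jaw yaw",cur.round(1),"j1,j6",s["joint_pos"][[0,5]].round(2),"F",s["wrist_force"].round(2),"gap",round(s["finger_gap"]*1e3,1))
print("R",R.round(2).tolist())
print("shift mm",d.round(1),"spin",round(-dy,1),"or",round(-dy+180*np.sign(dy),1))
E
python3 go.py .42 0 .23 109
python3 - <<'E'
from h import *
o=np.array([.480,-.332]);th=np.radians(-48.6);xh=np.array([np.cos(th),np.sin(th)]);yh=np.array([-xh[1],xh[0]])
I=cv2.imread("pics/scene0.png");J=cv2.imread("pics/top0.png")
def pt(x,y,z): return [*(o+x*xh+y*yh),z]
for n,im in(("scene",I),("top",J)):
  for y in(.055,-.055):
    q=P(n,[pt(.042,y,.185),pt(-.048,y,.185)]);cv2.line(im,*[tuple(np.round(v*16).astype(int).tolist()) for v in q],(0,0,255),1,cv2.LINE_AA,4)
  for c in ([pt(.042,.075,.193),pt(.058,.075,.193),pt(.058,-.075,.193),pt(.042,-.075,.193)],[pt(a*.065,b*.06,.012) for a,b in((1,1),(1,-1),(-1,-1),(-1,1))]):
    cv2.polylines(im,[np.round(P(n,c)*16).astype(int)],True,(255,0,0),1,cv2.LINE_AA,4)
cv2.imwrite("pics/ovr.png",np.hstack([cv2.resize(I[140:255,290:410],(400,383)),cv2.resize(J[195:290,275:374],(400,383))]))
E
```

```text
t 0.15 tcp [0.1647 0.5505 0.2306] jaw yaw 73.3 j1,j6 [1.14 1.43] F [-0.51 -0.64  0.11] gap 85.6
R [[0.96, -0.0, 0.29], [-0.29, -0.0, 0.96], [-0.0, -1.0, -0.0]]
shift mm [ 402.4    1.2 -454.2] spin -35.7 or 144.3
```

View pics/ovr.png

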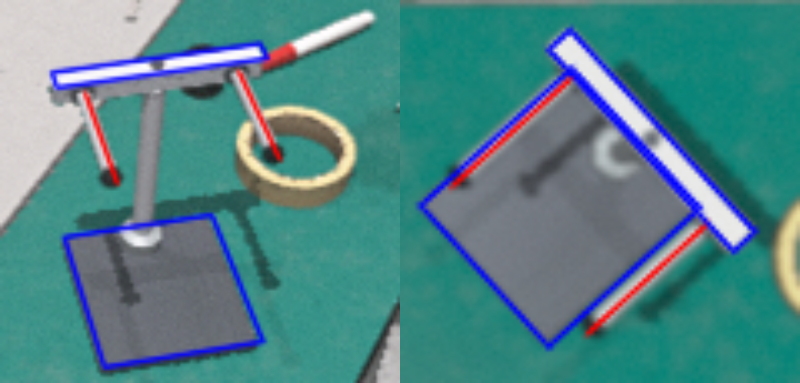

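```bash
python3 - <<'E'
from h import *
S=np.array([(165,264),(409,228),(125,147),(352,108)])/5+[290-.4,140-.4]
T=np.array([(88,263),(290,487),(247,122),(443,343)])/6+[275-.42,195-.42]
loc=np.array([(-.043,.055),(-.043,-.055),(.042,.055),(.042,-.055)])
def pts(p):
    c,s=np.cos(p[2]),np.sin(p[2]);return np.c_[p[0]+c*loc[:,0]-s*loc[:,1],p[1]+s*loc[:,0]+c*loc[:,1],0*loc[:,0]+.185]
for use in ("st","s","t"):
    f=lambda p:np.r_[(P("scene",pts(p))-S).ravel()*("s" in use),(P("top",pts(p))-T).ravel()*("t" in use)]
    r=least_squares(f,[.48,-.332,-.848]);print(use,r.x[:2].round(4),np.degrees(r.x[2]).round(2),r.fun.round(1))
E
```

```text
st [ 0.4805 -0.3303] -48.7 [ 1.   1.1  0.8  1.2 -0.  -1.4  0.6 -0.  -0.9  0.5 -1.4 -0.   0.7 -1.4
  1.2 -1.7]
s [ 0.4821 -0.3305] -48.39 [ 0.5  0.9  0.2  0.8 -0.7 -1.5 -0.1 -0.4 -0.  -0.  -0.  -0.   0.  -0.
  0.  -0. ]
t [ 0.479  -0.3304] -48.9 [ 0.   0.   0.   0.   0.  -0.   0.   0.  -0.8  1.1 -1.4  0.6  0.9 -0.8
  1.3 -1. ]
```

```bash
python3 -m inch '[[[50,0,-55,-8],[100,0,-110,-16],[150,0,-165,-24],[200,0,-220,-32],[250,0,-275,-36],[300,0,-335,-36],[345,0,-390,-36],[385,0,-435,-36],[402,0,-454,-36],[402,0,-454,-36]]]'; python3 go.py .5614 .0142 .20 109
```

```text
clock: 1.15
tcp_pos: [0.3729, 0.1029, 0.2314]
orientation: [0.697, -0.697, -0.119, 0.119]
wrist_force: [1.0, -0.7, 0.2]
finger_gap: 0.0851
t 1.15 tcp [0.3729 0.1029 0.2314] jaw yaw 109.3 j1,j6 [ 0.06 -0.28] F [ 0.98 -0.66  0.2 ] gap 85.1
R [[0.94, 0.0, -0.33], [0.33, 0.0, 0.94], [0.0, -1.0, 0.0]]
shift mm [ 148.4   31.5 -146.2] spin 0.3 or -179.7
```

```bash
python3 -m inch '[[[25,0,-45,0],[50,0,-90,0],[75,5,-120,0],[100,15,-146,0],[125,25,-146,0],[148,31,-146,0],[148,31,-146,0],[148,31,-146,0]]]'; python3 go.py .5614 .0142 .1 109
python3 - <<'E'
import cv2
from workcell import env
cv2.imwrite("pics/w1.png",env.read_camera("wrist"))
E
```

```text
clock: 1.95
tcp_pos: [0.5602, 0.0162, 0.1995]
orientation: [0.697, -0.697, -0.118, 0.12]
wrist_force: [0.2, -0.4, -0.6]
finger_gap: 0.0853
t 1.95 tcp [0.5602 0.0162 0.1995] jaw yaw 109.4 j1,j6 [-0.11 -0.45] F [ 0.24 -0.4  -0.56] gap 85.3
R [[0.94, -0.0, -0.33], [0.33, 0.0, 0.94], [-0.0, -1.0, 0.0]]
shift mm [ 0.7 99.5 -2.4] spin 0.4 or -179.6
```

View pics/w1.png

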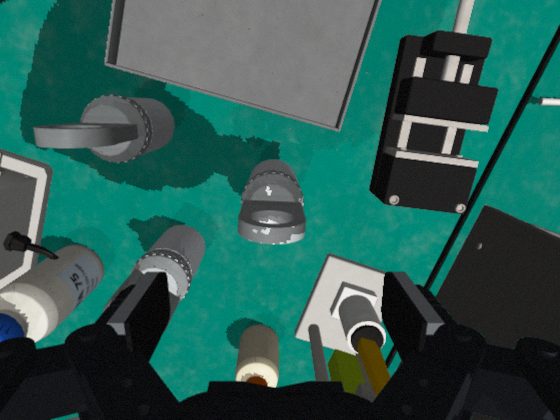

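```bash
python3 -m inch '[[[1,15,-2,0],[1,35,-2,0],[1,55,-2,0],[1,75,-2,0],[1,92,-2,0],[1,103,-2,0],[1,106,-2,0],[1,106,-2,0]]]' - 60; python3 go.py .5614 .0142 .093 109
python3 -m inch '[[[0,0,0,0],[0,0,0,0],[0,0,0,0],[0,0,0,0],[0,0,0,0],[0,0,0,0]]]' 30 60
```

```text
clock: 2.8
tcp_pos: [0.562, 0.0146, 0.0946]
orientation: [0.697, -0.697, -0.119, 0.119]
wrist_force: [-0.6, -0.1, -0.4]
finger_gap: 0.0855
t 2.8 tcp [0.562  0.0146 0.0946] jaw yaw 109.3 j1,j6 [-0.12 -0.45] F [-0.56 -0.05 -0.43] gap 85.5
R [[0.94, 0.0, -0.33], [0.33, 0.0, 0.94], [0.0, -1.0, 0.0]]
shift mm [-0.7  1.6 -0.1] spin 0.3 or -179.7
clock: 3.4
tcp_pos: [0.5631, 0.0146, 0.0953]
orientation: [-0.697, 0.697, 0.12, -0.118]
wrist_force: [-0.6, 1.6, 5.9]
finger_gap: 0.0411
```

```bash
python3 -m inch '[[[0,-5,0,0],[0,-12,0,0],[0,-25,0,0],[0,-40,0,0],[0,-55,0,0],[0,-60,0,0],[0,-60,0,0],[0,-60,0,0],[0,-60,0,0],[0,-60,0,0]]]'
python3 - <<'E'
import cv2,numpy as np
from workcell import env
F=[]
cv2.imwrite("pics/s2.png",env.read_camera("scene")[200:360,160:360]);F.append(env.get_state()["wrist_force"])
cv2.imwrite("pics/w2.png",env.read_camera("wrist"));F.append(env.get_state()["wrist_force"])
print(np.round(F,2),env.get_state()["finger_gap"])
E
```

```text
clock: 4.4
tcp_pos: [0.5617, 0.0146, 0.1534]
orientation: [0.697, -0.697, -0.118, 0.119]
wrist_force: [0.5, -0.1, -5.3]
finger_gap: 0.0414
[[ 0.37  0.26 -4.87]
 [-0.92 -0.18 -5.89]] 0.04062169749413396
```

View pics/w2.png

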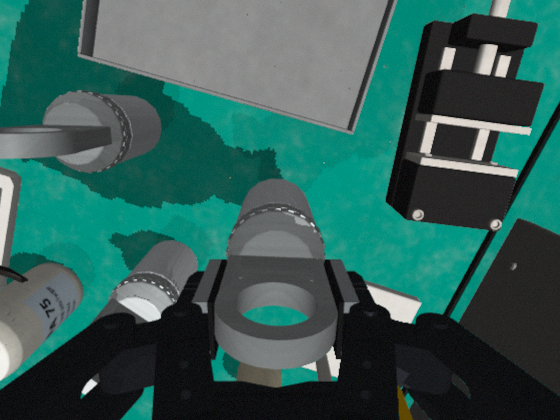

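```bash
python3 -c "
import cv2
cv2.imwrite('pics/s2b.png',cv2.resize(cv2.imread('pics/s2.png'),None,fx=3.5,fy=3.5,interpolation=2))"
```

```text
(no output)
```

View pics/s2b.png

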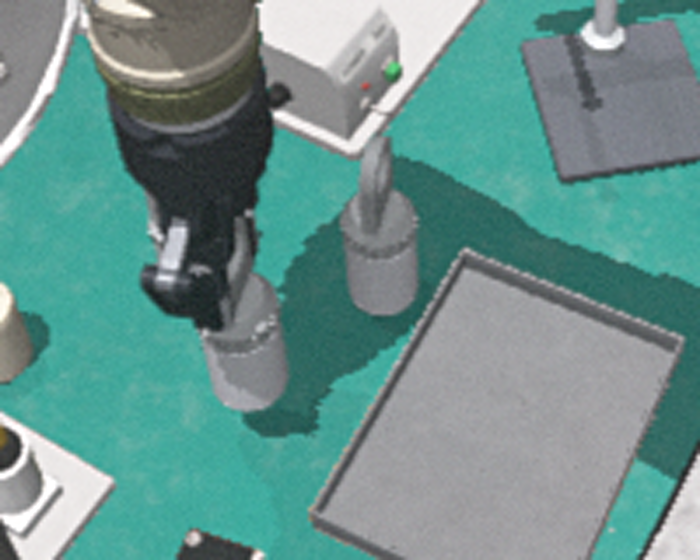

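```bash
python3 - <<'E'
from h import *
M=np.array(CM["wrist"]["mount"]);w=CM["wrist"]
for q in([0,-.033,0],[.005,-.033,0],[-.005,-.033,0],[-.005,-.033,.014],[-.005,-.033,-.014],[-.005,-.054,0]):
    c=np.linalg.inv(M)@[*q,1];print(q,(w["fx"]*c[0]/c[2]+w["cx"]).round(1),(w["fy"]*c[1]/c[2]+w["cy"]).round(1))
E
python3 go.py .42 -.08 .16 41.3
```

```text
[0, -0.033, 0] 276.6 317.1
[0.005, -0.033, 0] 276.6 329.6
[-0.005, -0.033, 0] 276.6 304.4
[-0.005, -0.033, 0.014] 317.2 304.4
[-0.005, -0.033, -0.014] 235.9 304.5
[-0.005, -0.054, 0] 277.0 343.2
t 4.5 tcp [0.5619 0.0146 0.1537] jaw yaw 109.3 j1,j6 [-0.12 -0.45] F [-0.92 -0.18 -5.89] gap 40.6
R [[0.94, -0.0, -0.33], [0.33, 0.0, 0.94], [-0.0, -1.0, 0.0]]
shift mm [-165.3   -6.1  -42.3] spin 68.0 or -112.0
```

```bash
python3 -m inch '[[[-12,-3,-3,4],[-32,-6,-8,11],[-55,-6,-14,19],[-80,-6,-20,27],[-105,-6,-26,36],[-127,-6,-32,45],[-146,-6,-37,53],[-159,-6,-40,61],[-165,-6,-42,66],[-165,-6,-42,68]]]'; python3 go.py .3877 -.3082 .153 41.3
```

```text
clock: 5.5
tcp_pos: [0.4196, -0.0801, 0.1604]
orientation: [-0.644, 0.644, -0.293, 0.293]
wrist_force: [-0.3, 0.5, -5.9]
finger_gap: 0.0411
t 5.5 tcp [ 0.4196 -0.0801  0.1604] jaw yaw 41.1 j1,j6 [-0.38  0.48] F [-0.26  0.51 -5.91] gap 41.1
R [[0.66, -0.0, 0.75], [-0.75, -0.0, 0.66], [-0.0, -1.0, -0.0]]
shift mm [ 150.9    7.4 -174. ] spin -0.2 or 179.8
```

```bash
python3 -m inch '[[[10,2,-10,0],[28,4,-30,0],[48,7,-55,0],[70,7,-80,0],[92,7,-105,0],[112,7,-130,0],[130,7,-150,0],[143,7,-165,0],[150,7,-174,0],[150,7,-174,0]]]'; python3 go.py .3877 -.3082 .153 41.3; python3 - <<'E'
import cv2
from workcell import env
cv2.imwrite("pics/w3.png",env.read_camera("wrist"))
cv2.imwrite('pics/s3.png',cv2.resize(env.read_camera("scene")[130:290,280:440],None,fx=3.7,fy=3.7,interpolation=2))
cv2.imwrite('pics/t3.png',cv2.resize(env.read_camera("top")[190:310,250:390],None,fx=5,fy=5,interpolation=2))
E
```

```text
clock: 6.5
tcp_pos: [0.3888, -0.3084, 0.1532]
orientation: [-0.644, 0.644, -0.292, 0.292]
wrist_force: [0.2, 1.0, -5.7]
finger_gap: 0.041
t 6.5 tcp [ 0.3888 -0.3084  0.1532] jaw yaw 41.2 j1,j6 [-0.83  0.02] F [ 0.17  0.96 -5.67] gap 41.0
R [[0.66, 0.0, 0.75], [-0.75, -0.0, 0.66], [0.0, -1.0, 0.0]]
shift mm [-0.9  0.2 -0.7] spin -0.1 or 179.9
```

View pics/w3.png

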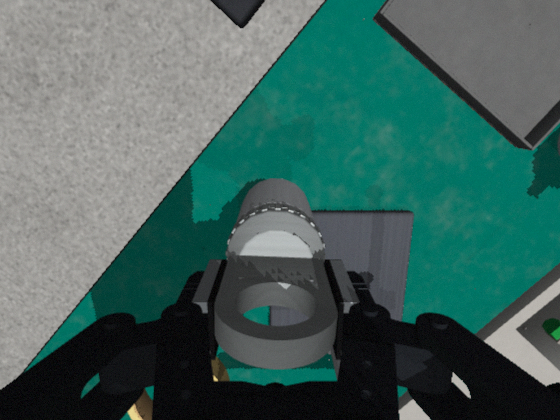

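View pics/s3.png

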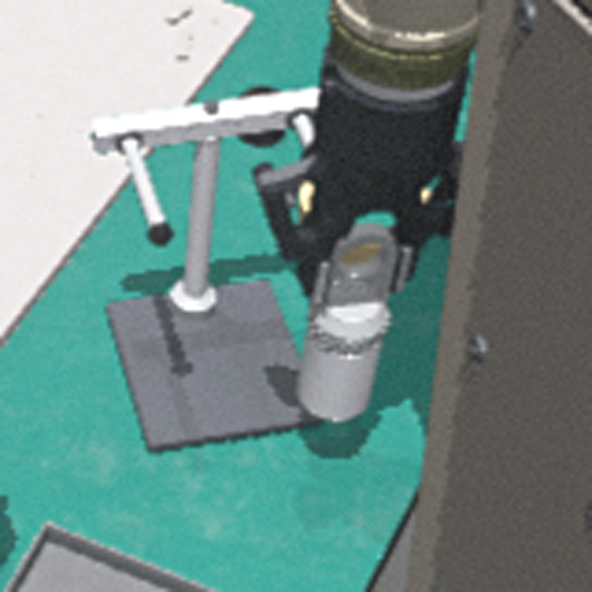

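View pics/t3.png

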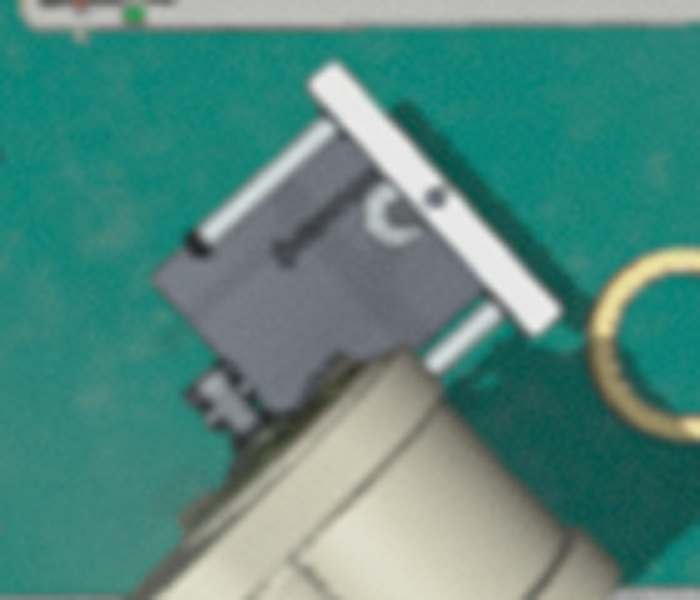

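```bash
python3 -m inch '[[[4,1,-1,0],[10,1,-1,0],[16,1,-1,0],[22,1,-1,0],[28,1,-1,0],[34,1,-1,0],[40,1,-1,0],[46,1,-1,0],[50,1,-1,0],[50,1,-1,0]]]'; python3 - <<'E'
import cv2
from workcell import env
cv2.imwrite("pics/w4.png",env.read_camera("wrist"))
cv2.imwrite('pics/s4.png',cv2.resize(env.read_camera("scene")[130:290,280:440],None,fx=3.7,fy=3.7,interpolation=2))
E
```

```text
clock: 7.65
tcp_pos: [0.4216, -0.346, 0.1522]
orientation: [-0.644, 0.644, -0.291, 0.291]
wrist_force: [0.7, -0.5, -5.2]
finger_gap: 0.0411
```

View pics/w4.png

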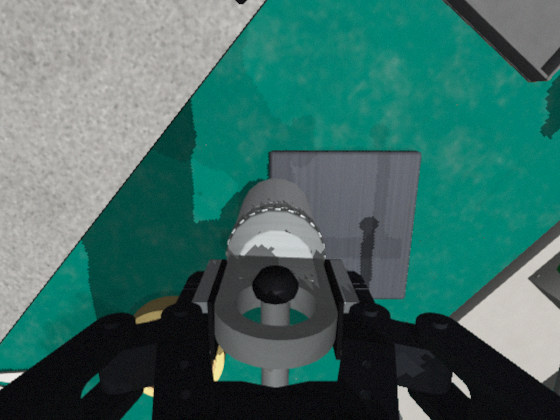

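View pics/s4.png

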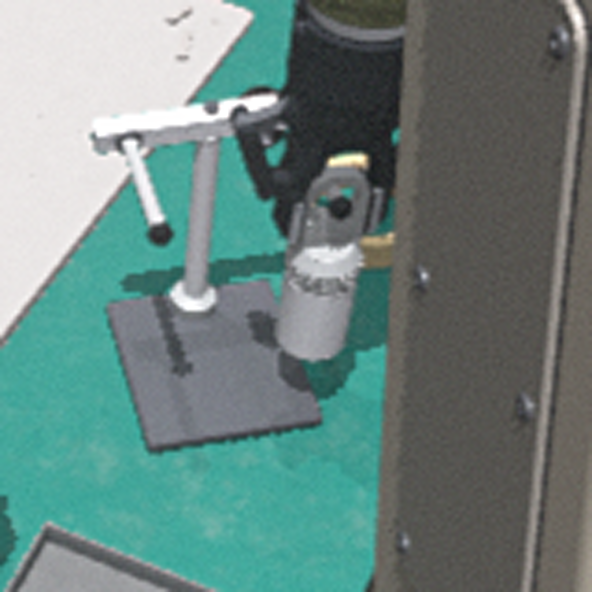

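The wrist view shows the knob at (273,285), inside the hole and with the peg through the lug. I'll move on and lower it.

```bash
python3 -m inch '[[[6,0,0,0],[14,0,0,0],[22,0,0,0],[28,0,0,0],[28,3,0,0],[28,6,0,0],[28,8,0,0],[28,8.5,0,0],[28,8.5,0,0],[28,8.5,0,0]]]'; python3 go.py .4392 -.3668 .143 41.3
```

```text
clock: 8.75
tcp_pos: [0.4397, -0.3664, 0.1439]
orientation: [0.644, -0.644, 0.291, -0.291]
wrist_force: [0.8, -0.2, -5.4]
finger_gap: 0.041
t 8.75 tcp [ 0.4397 -0.3664  0.1439] jaw yaw 41.3 j1,j6 [-0.84  0.01] F [ 0.81 -0.16 -5.42] gap 41.0
R [[0.66, 0.0, 0.75], [-0.75, 0.0, 0.66], [0.0, -1.0, 0.0]]
shift mm [ 0.   0.9 -0.6] spin 0.0 or -180.0
```

```bash
python3 -m inch '[[[0,0.6,0,0],[0,1.2,0,0],[0,1.2,0,0],[0,1.2,0,0]]]'; python3 -m inch '[[[0,1.8,0,0],[0,1.8,0,0],[0,1.8,0,0]]]'
```

```text
clock: 9.15
tcp_pos: [0.4398, -0.3666, 0.1432]
orientation: [-0.644, 0.644, -0.291, 0.292]
wrist_force: [-0.2, 1.2, -1.2]
finger_gap: 0.0409
clock: 9.45
tcp_pos: [0.4399, -0.3667, 0.143]
orientation: [-0.644, 0.645, -0.291, 0.292]
wrist_force: [-3.9, 3.8, 9.6]
finger_gap: 0.0408
```

```bash
python3 -m inch '[[[0,-1.2,0,0],[0,-1.2,0,0]]]'; python3 -m inch '[[[0,0,0,0],[0,0,0,0],[0,0,0,0],[0,0,0,0],[0,0,0,0]]]' 64; python3 - <<'E'
import cv2
from workcell import env
cv2.imwrite("pics/w5.png",env.read_camera("wrist"))
E
```

```text
clock: 9.65
tcp_pos: [0.4399, -0.3666, 0.143]
orientation: [-0.644, 0.644, -0.291, 0.292]
wrist_force: [-2.8, 2.2, 7.0]
finger_gap: 0.0411
clock: 10.15
tcp_pos: [0.4398, -0.3665, 0.1418]
orientation: [0.644, -0.644, 0.291, -0.291]
wrist_force: [0.9, 1.0, -0.9]
finger_gap: 0.064
```

View pics/w5.png

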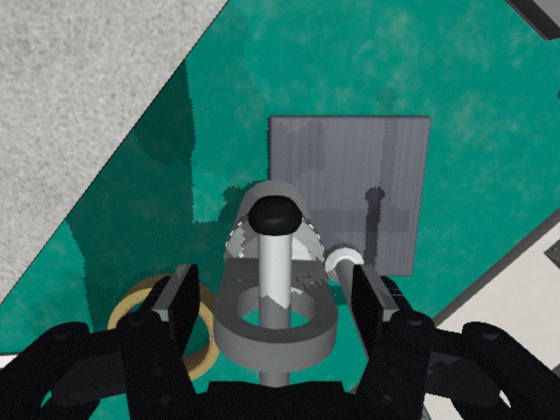

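```bash
python3 -m inch '[[[0,-8,0,0],[0,-25,0,0],[0,-50,0,0],[0,-80,0,0],[0,-105,0,0],[0,-112,0,0],[0,-112,0,0]]]'; python3 go.py .5474 -.1105 .20 109; python3 - <<'E'
import cv2
from workcell import env
cv2.imwrite("pics/w6.png",env.read_camera("wrist"))
E
```

```text
clock: 10.9
tcp_pos: [0.4403, -0.367, 0.2553]
orientation: [-0.644, 0.645, -0.29, 0.292]
wrist_force: [-0.2, 0.5, -0.7]
finger_gap: 0.0637
t 10.9 tcp [ 0.4403 -0.367   0.2553] jaw yaw 41.3 j1,j6 [-0.84  0.01] F [-0.21  0.52 -0.72] gap 63.7
R [[0.66, 0.0, 0.75], [-0.75, -0.0, 0.66], [0.0, -1.0, 0.0]]
shift mm [-122.    55.   249.9] spin -67.7 or 112.3
```

View pics/w6.png

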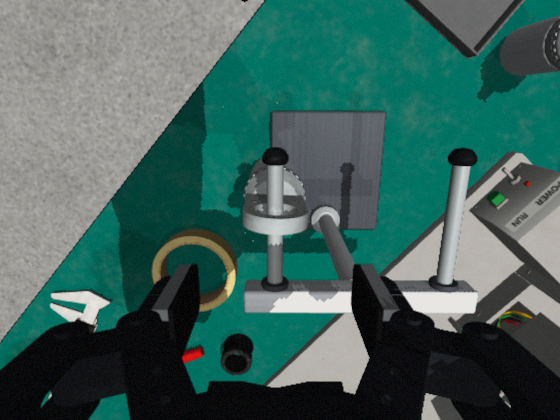

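The lug hangs on the right peg at (276,215). Next is c2.

```bash
python3 -m inch '[[[-10,0,20,-6],[-25,0,50,-13],[-41,0,85,-21],[-58,0,120,-29],[-75,0,155,-37],[-91,5,187,-45],[-105,15,215,-53],[-115,30,237,-61],[-122,45,248,-67],[-122,52,250,-68]]]' 85; python3 -m inch '[[[0,0,0,0],[0,0,0,0]]]'; python3 go.py .5474 -.1105 .093 109; python3 - <<'E'
import cv2
from workcell import env
cv2.imwrite("pics/w7.png",env.read_camera("wrist"))
E
```

```text
clock: 11.95
tcp_pos: [0.5454, -0.1075, 0.1987]
orientation: [0.698, -0.696, -0.118, 0.122]
wrist_force: [-1.1, -0.5, -0.6]
finger_gap: 0.085
clock: 12.15
tcp_pos: [0.5465, -0.1104, 0.2017]
orientation: [0.697, -0.697, -0.118, 0.118]
wrist_force: [0.3, 0.1, 0.7]
finger_gap: 0.0852
t 12.15 tcp [ 0.5465 -0.1104  0.2017] jaw yaw 109.2 j1,j6 [-0.34 -0.68] F [0.34 0.06 0.73] gap 85.2
R [[0.94, -0.0, -0.33], [0.33, 0.0, 0.94], [-0.0, -1.0, 0.0]]
shift mm [  0.9 108.7  -0.5] spin 0.2 or -179.8
```

View pics/w7.png

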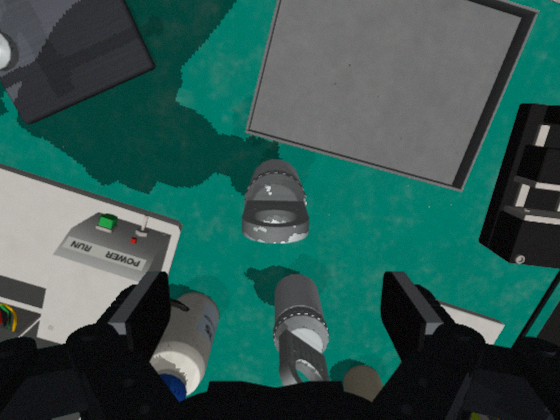

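```bash
python3 -m inch '[[[1,15,0,0],[1,35,0,0],[1,58,0,0],[1,80,0,0],[1,98,0,0],[1,107,0,0],[1,108,0,0],[1,108,0,0]]]'; python3 -m inch '[[[0,0,0,0],[0,0,0,0],[0,0,0,0],[0,0,0,0],[0,0,0,0]]]' 30 60;python3 -m inch '[[[0,-5,0,0],[0,-12,0,0],[0,-25,0,0],[0,-40,0,0],[0,-55,0,0],[0,-60,0,0],[0,-60,0,0],[0,-60,0,0],[0,-60,0,0],[0,-60,0,0]]]'
python3 - <<'E'
import cv2,numpy as np
from workcell import env
cv2.imwrite("pics/w8.png",env.read_camera("wrist"))
print(env.get_state()["wrist_force"])
E
python3 go.py .42 -.12 .17 41.3
```

```text
clock: 13.0
tcp_pos: [0.5483, -0.11, 0.0948]
orientation: [-0.697, 0.697, 0.119, -0.118]
wrist_force: [0.5, -0.5, 0.2]
finger_gap: 0.0848
clock: 13.5
tcp_pos: [0.5486, -0.1097, 0.095]
orientation: [-0.697, 0.697, 0.119, -0.118]
wrist_force: [0.7, -1.2, 5.4]
finger_gap: 0.0408
clock: 14.5
tcp_pos: [0.5472, -0.1092, 0.1532]
orientation: [0.697, -0.697, -0.118, 0.119]
wrist_force: [-0.1, -0.1, -3.6]
finger_gap: 0.0409
[-0.13953635  0.69766462 -4.80739738]
t 14.55 tcp [ 0.5474 -0.1093  0.1533] jaw yaw 109.3 j1,j6 [-0.34 -0.68] F [-0.14  0.7  -4.81] gap 40.9
R [[0.94, -0.0, -0.33], [0.33, 0.0, 0.94], [-0.0, -1.0, 0.0]]
shift mm [-123.7  -16.6   32. ] spin 68.0 or -112.0
```

View pics/w8.png

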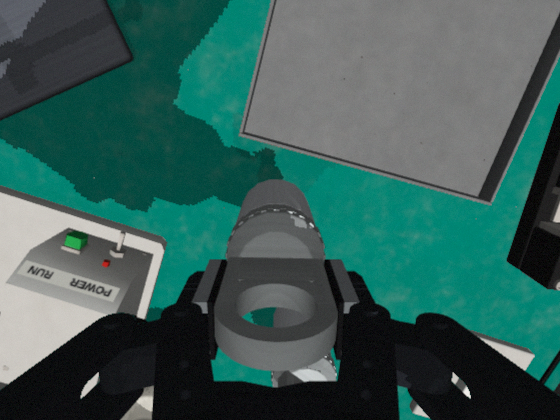

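```bash
python3 -m inch '[[[0,0,0,0]]]'|grep wrist;python3 -m inch '[[[0,0,0,0]]]'|grep wrist;python3 -m inch '[[[0,0,0,0]]]'|grep wrist;python3 -m inch '[[[0,0,0,0]]]'|grep wrist;python3 -m inch '[[[0,0,0,0]]]'|grep wrist;python3 -m inch '[[[0,0,0,0]]]'|grep wrist
```

```text
wrist_force: [-1.0, 0.3, -5.2]
wrist_force: [-0.9, -0.0, -4.5]
wrist_force: [1.2, 0.2, -4.2]
wrist_force: [0.6, -0.7, -4.4]
wrist_force: [0.1, -0.2, -4.0]
wrist_force: [0.3, -0.1, -3.7]
```

```bash
python3 -m inch '[[[-8,0,2,4],[-24,0,6,11],[-42,0,11,19],[-60,0,16,27],[-78,0,20,36],[-95,0,24,45],[-108,0,28,53],[-118,0,31,61],[-124,0,32,66],[-124,0,32,68]]]'; python3 go.py .4703 -.2356 .152 41.3
```

```text
clock: 16.15
tcp_pos: [0.4192, -0.1202, 0.1542]
orientation: [-0.644, 0.644, -0.292, 0.292]
wrist_force: [0.3, -0.2, -4.5]
finger_gap: 0.0412
t 16.15 tcp [ 0.4192 -0.1202  0.1542] jaw yaw 41.2 j1,j6 [-0.46  0.39] F [ 0.34 -0.15 -4.49] gap 41.2
R [[0.66, -0.0, 0.75], [-0.75, -0.0, 0.66], [-0.0, -1.0, -0.0]]
shift mm [120.5   2.2 -37.5] spin -0.1 or 179.9
```

```bash
python3 -m inch '[[[8,1,-8,0],[22,2,-20,0],[40,2,-32,0],[60,2,-37,0],[80,2,-37,0],[98,2,-37,0],[112,2,-37,0],[119,2,-37,0],[120,2,-37,0],[120,2,-37,0]]]';  python3 go.py .4703 -.2356 .152 41.3
```

```text
clock: 17.15
tcp_pos: [0.4712, -0.2347, 0.1517]
orientation: [0.644, -0.644, 0.292, -0.291]
wrist_force: [-0.3, -0.4, -4.1]
finger_gap: 0.0413
t 17.15 tcp [ 0.4712 -0.2347  0.1517] jaw yaw 41.4 j1,j6 [-0.61  0.23] F [-0.29 -0.37 -4.07] gap 41.3
R [[0.66, -0.0, 0.75], [-0.75, 0.0, 0.66], [-0.0, -1.0, -0.0]]
shift mm [ 0.1 -0.3 -1.3] spin 0.1 or -179.9
```

```bash
python3 -m inch '[[[4,0,-1,0],[10,0,-1,0],[16,0,-1,0],[22,0,-1,0],[28,0,-1,0],[34,0,-1,0],[40,0,-1,0],[46,0,-1,0],[50,0,-1,0],[50,0,-1,0]]]'; python3 - <<'E'
import cv2
from workcell import env
cv2.imwrite("pics/w9.png",env.read_camera("wrist"))
E
```

```text
clock: 18.15
tcp_pos: [0.5044, -0.2735, 0.1519]
orientation: [0.644, -0.644, 0.291, -0.291]
wrist_force: [-0.2, 0.6, -4.9]
finger_gap: 0.0411
```

View pics/w9.png

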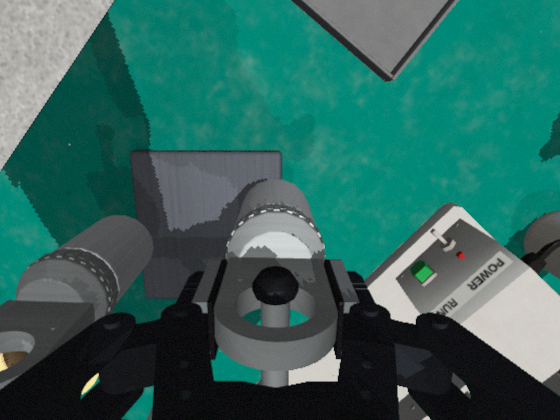

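```bash
python3 -m inch '[[[6,0,0,0],[14,0,0,0],[22,0,0,0],[28,0,0,0],[28,3,0,0],[28,6,0,0],[28,8,0,0],[28,9,0,0],[28,9,0,0],[28,9,0,0]]]'; python3 -m inch '[[[0,0.6,0,0],[0,1,0,0],[0,1,0,0],[0,1,0,0]]]'
```

```text
clock: 19.2
tcp_pos: [0.5224, -0.2939, 0.143]
orientation: [0.644, -0.644, 0.291, -0.291]
wrist_force: [0.4, 0.1, -3.7]
finger_gap: 0.0414
clock: 19.6
tcp_pos: [0.5226, -0.294, 0.1427]
orientation: [-0.644, 0.644, -0.291, 0.292]
wrist_force: [-3.0, 1.5, 4.6]
finger_gap: 0.0414
```

```bash
python3 -m inch '[[[0,0,0,0],[0,0,0,0],[0,0,0,0],[0,0,0,0],[0,0,0,0]]]' 64; python3 -m inch '[[[0,-8,0,0],[0,-25,0,0],[0,-50,0,0],[0,-80,0,0],[0,-105,0,0],[0,-112,0,0],[0,-112,0,0]]]';python3 - <<'E'
import cv2
from workcell import env
cv2.imwrite("pics/w10.png",env.read_camera("wrist"))
E
python3 go.py .6524 -.0506 .25 70
```

```text
clock: 20.1
tcp_pos: [0.5225, -0.2941, 0.1419]
orientation: [0.644, -0.644, 0.291, -0.291]
wrist_force: [0.1, -0.0, -0.5]
finger_gap: 0.0638
clock: 20.8
tcp_pos: [0.523, -0.2945, 0.2553]
orientation: [-0.644, 0.644, -0.29, 0.292]
wrist_force: [-0.9, -0.4, 0.1]
finger_gap: 0.064
t 20.85 tcp [ 0.5225 -0.2941  0.2538] jaw yaw 41.3 j1,j6 [-0.65  0.2 ] F [ 0.46  0.47 -0.54] gap 64.1
R [[0.66, 0.0, 0.75], [-0.75, -0.0, 0.66], [0.0, -1.0, 0.0]]
shift mm [-97.    3.8 258.4] spin -28.7 or 151.3
```

View pics/w10.png

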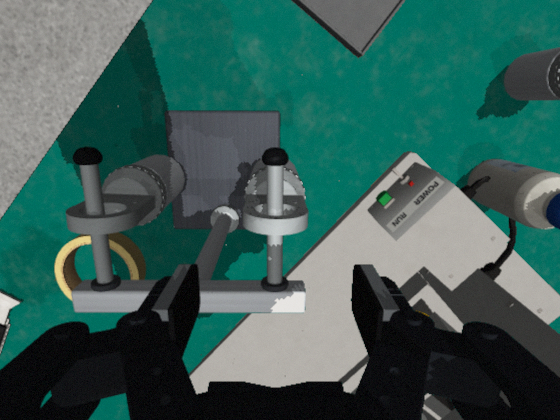

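```bash
python3 - <<'E'
from h import *
print(back("top",(157.2,146.5),.105),back("top",(238,150),.13))
E
python3 go.py .53 -.13 .25 70
```

```text
[0.72277084 0.04928887 0.105     ] [ 0.70682015 -0.14716116  0.13      ]
t 20.85 tcp [ 0.5225 -0.2941  0.2538] jaw yaw 41.3 j1,j6 [-0.65  0.2 ] F [ 0.46  0.47 -0.54] gap 64.1
R [[0.66, 0.0, 0.75], [-0.75, -0.0, 0.66], [0.0, -1.0, 0.0]]
shift mm [-118.3    3.8  114. ] spin -28.7 or 151.3
```

```bash
python3 -m inch '[[[-15,0,15,-4],[-38,0,36,-10],[-62,0,60,-17],[-86,0,84,-24],[-106,0,103,-29],[-118,0,114,-29],[-118,0,114,-29]]]'; python3 go.py .6524 -.0506 .20 70
```

```text
clock: 21.55
tcp_pos: [0.5295, -0.1282, 0.2529]
orientation: [0.697, -0.697, 0.121, -0.12]
wrist_force: [0.3, 0.1, 0.3]
finger_gap: 0.0646
t 21.55 tcp [ 0.5295 -0.1282  0.2529] jaw yaw 70.4 j1,j6 [-0.39 -0.04] F [0.25 0.08 0.34] gap 64.6
R [[0.94, -0.0, 0.34], [-0.34, 0.0, 0.94], [-0.0, -1.0, 0.0]]
shift mm [ 89.9  52.7 114.3] spin 0.4 or -179.6
```

```bash
python3 -m inch '[[[12,0,15,0],[30,0,38,0],[50,5,62,0],[68,15,86,0],[82,30,104,0],[90,45,114,0],[90,52,114,0],[90,52,114,0],[90,52,114,0]]]'; python3 go.py .6524 -.0506 .093 70;python3 - <<'E'
import cv2
from workcell import env
cv2.imwrite("pics/w11.png",env.read_camera("wrist"))
E
```

```text
clock: 22.45
tcp_pos: [0.6524, -0.054, 0.2022]
orientation: [-0.697, 0.697, -0.121, 0.121]
wrist_force: [-0.4, 0.1, 0.9]
finger_gap: 0.0637
t 22.45 tcp [ 0.6524 -0.054   0.2022] jaw yaw 70.3 j1,j6 [-0.21  0.14] F [-0.35  0.08  0.85] gap 63.7
R [[0.94, -0.0, 0.34], [-0.34, -0.0, 0.94], [-0.0, -1.0, -0.0]]
shift mm [ -1.1 109.2   3.3] spin 0.3 or -179.7
```

View pics/w11.png

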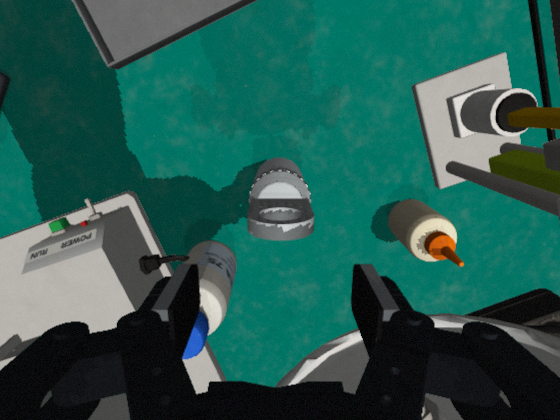

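```bash
python3 - <<'E'
from h import *
def tri(a,b):
    A=[];
    for n,uv in(("scene",a),("top",b)):
        m=CM[n];K=np.array([[m["fx"],0,m["cx"]],[0,m["fy"],m["cy"]],[0,0,1]]);A.append(K@np.c_[np.array(m["R"]),np.array(m["t"])])
    X=cv2.triangulatePoints(A[0],A[1],np.float64(a).reshape(2,1),np.float64(b).reshape(2,1));X=X[:3,0]/X[3]
    return X.round(3),(P("scene",X)[0]-a).round(1)
print("hub",tri((152,216),(177,121)))
for z in(.05,.15,.25,.35): print(z,back("top",(177,130),z).round(3),back("scene",(118,277),z).round(3))
E
python3 -c "
import cv2
a=cv2.imread('pics/scene0.png')[130:300,80:250];b=cv2.imread('pics/top0.png')[60:180,100:270]
import numpy as np
cv2.imwrite('pics/wh.png',np.hstack([cv2.resize(a,(400,400)),cv2.resize(b,(400,282))if 0 else cv2.copyMakeBorder(cv2.resize(b,(400,282)),0,118,0,0,0)]))"
```

```text
hub (array([ 0.76 , -0.016,  0.202]), array([0.2, 0. ]))
0.05 [0.776 0.012 0.05 ] [0.825 0.075 0.05 ]
0.15 [ 0.752 -0.007  0.15 ] [0.751 0.109 0.15 ]
0.25 [ 0.728 -0.025  0.25 ] [0.678 0.144 0.25 ]
0.35 [ 0.704 -0.044  0.35 ] [0.604 0.178 0.35 ]
```

View pics/wh.png

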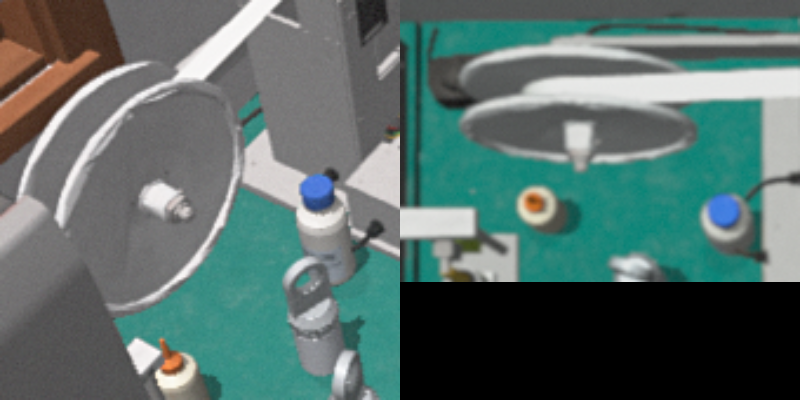

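```bash
python3 -m inch '[[[-1,5,3,0],[-1,25,3,0],[-1,48,3,0],[-1,72,3,0],[-1,92,3,0],[-1,104,3,0],[-1,107,3,0],[-1,107,3,0]]]'; python3 -m inch '[[[0,0,0,0],[0,0,0,0],[0,0,0,0],[0,0,0,0],[0,0,0,0]]]' 30 60;python3 -m inch '[[[0,-5,0,0],[0,-12,0,0],[0,-25,0,0],[0,-40,0,0],[0,-55,0,0],[0,-60,0,0],[0,-60,0,0],[0,-60,0,0],[0,-60,0,0],[0,-60,0,0]]]'
for i in 1 2 3 4 5; do python3 -m inch '[[[0,0,0,0]]]'|grep wrist; done
python3 go.py .424 -.057 .17 109;python3 - <<'E'
import cv2
from workcell import env
cv2.imwrite("pics/w12.png",env.read_camera("wrist"))
E
```

```text
clock: 23.3
tcp_pos: [0.6533, -0.05, 0.0953]
orientation: [0.697, -0.697, 0.121, -0.121]
wrist_force: [-0.6, 0.3, 1.0]
finger_gap: 0.0643
clock: 23.8
tcp_pos: [0.6543, -0.0504, 0.0967]
orientation: [-0.697, 0.697, -0.12, 0.122]
wrist_force: [-0.3, -1.7, 5.3]
finger_gap: 0.0409
clock: 24.8
tcp_pos: [0.6528, -0.0498, 0.1541]
orientation: [0.697, -0.697, 0.121, -0.12]
wrist_force: [-1.2, -0.6, -2.2]
finger_gap: 0.0407
wrist_force: [-0.5, 0.3, -1.3]
wrist_force: [-0.5, -0.5, -2.0]
wrist_force: [0.6, -0.3, -2.2]
wrist_force: [0.6, 0.1, -0.8]
wrist_force: [0.8, 0.8, -1.6]
t 25.3 tcp [ 0.6533 -0.0499  0.155 ] jaw yaw 70.3 j1,j6 [-0.2   0.14] F [ 0.8   0.79 -1.62] gap 41.3
R [[0.94, 0.0, 0.34], [-0.34, 0.0, 0.94], [0.0, -1.0, 0.0]]
shift mm [-213.5  -15.   -83.8] spin -38.7 or 141.3
```

View pics/w12.png

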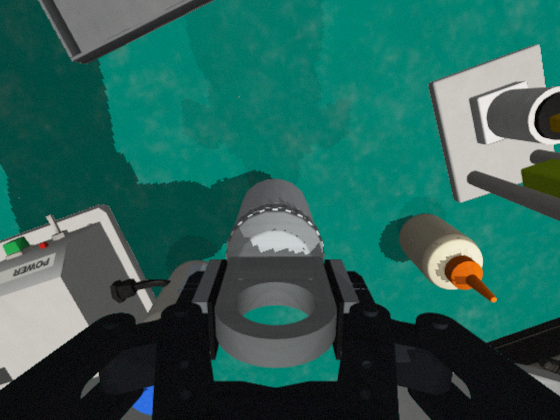

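Light, about 1.65 N. I'll place it at the tray centre.

```bash
python3 -m inch '[[[-12,0,-5,0],[-36,0,-14,0],[-65,0,-25,0],[-95,0,-37,0],[-125,0,-49,0],[-155,0,-61,0],[-182,0,-71,0],[-202,0,-79,0],[-212,0,-83,0],[-213,0,-84,0]]]'; python3 -m inch '[[[0,0,0,0],[0,0,0,0],[0,0,0,0]]]'; python3 go.py .424 -.057 .101 70.3
```

```text
clock: 26.35
tcp_pos: [0.4237, -0.0573, 0.1554]
orientation: [0.697, -0.697, 0.121, -0.121]
wrist_force: [0.8, -0.3, -2.1]
finger_gap: 0.0413
clock: 26.65
tcp_pos: [0.4254, -0.0575, 0.155]
orientation: [0.697, -0.697, 0.12, -0.121]
wrist_force: [-0.5, -0.4, -2.2]
finger_gap: 0.0408
t 26.65 tcp [ 0.4254 -0.0575  0.155 ] jaw yaw 70.4 j1,j6 [-0.32  0.02] F [-0.47 -0.39 -2.17] gap 40.8
R [[0.94, 0.0, 0.34], [-0.34, 0.0, 0.94], [0.0, -1.0, 0.0]]
shift mm [-1.5 54.  -0. ] spin 0.1 or -179.9
```

```bash
python3 -m inch '[[[0,8,0,0],[0,22,0,0],[0,36,0,0],[0,46,0,0],[0,51,0,0],[0,53,0,0],[0,53,0,0],[0,53,0,0]]]'; python3 -m inch '[[[0,0.7,0,0],[0,1.4,0,0],[0,1.4,0,0],[0,1.4,0,0]]]'
```

```text
clock: 27.45
tcp_pos: [0.4248, -0.0575, 0.1024]
orientation: [-0.697, 0.697, -0.12, 0.121]
wrist_force: [0.3, -0.5, -0.9]
finger_gap: 0.041
clock: 27.85
tcp_pos: [0.4245, -0.0574, 0.1007]
orientation: [0.697, -0.697, 0.121, -0.121]
wrist_force: [-0.1, 0.3, -1.2]
finger_gap: 0.0411
```

```bash
python3 -m inch '[[[0,0.7,0,0],[0,1.4,0,0],[0,1.4,0,0],[0,1.4,0,0]]]';python3 -m inch '[[[0,0.6,0,0],[0,0.6,0,0],[0,0.6,0,0]]]'
```

```text
clock: 28.25
tcp_pos: [0.4248, -0.0575, 0.0999]
orientation: [-0.697, 0.697, -0.12, 0.121]
wrist_force: [-0.9, -0.1, 5.5]
finger_gap: 0.0409
clock: 28.55
tcp_pos: [0.4249, -0.0576, 0.0999]
orientation: [-0.697, 0.697, -0.12, 0.121]
wrist_force: [-2.8, 0.2, 11.2]
finger_gap: 0.0411
```

Contact. I'll ease off, open and retreat upward.

```bash
python3 -m inch '[[[0,-0.8,0,0],[0,-0.8,0,0]]]'; python3 -m inch '[[[0,0,0,0],[0,0,0,0],[0,0,0,0],[0,0,0,0],[0,0,0,0]]]' 70; python3 -m inch '[[[0,-8,0,0],[0,-25,0,0],[0,-50,0,0],[0,-85,0,0],[0,-120,0,0],[0,-150,0,0],[0,-155,0,0],[0,-155,0,0]]]'; python3 -m inch '[[[0,0,30,0],[0,0,70,0],[0,0,115,0],[0,0,155,0],[0,0,180,0],[0,0,180,0],[0,0,180,0],[0,0,180,0]]]'
python3 - <<'E'
import cv2
from workcell import env
cv2.imwrite("pics/s13.png",env.read_camera("scene"));cv2.imwrite("pics/t13.png",env.read_camera("top"))
E
```

```text
clock: 28.75
tcp_pos: [0.4248, -0.0575, 0.0999]
orientation: [-0.697, 0.697, -0.12, 0.121]
wrist_force: [-0.9, 1.0, 6.3]
finger_gap: 0.0412
clock: 29.25
tcp_pos: [0.4244, -0.0573, 0.0993]
orientation: [0.697, -0.697, 0.121, -0.121]
wrist_force: [0.1, 0.2, -0.1]
finger_gap: 0.0701
clock: 30.05
tcp_pos: [0.4252, -0.0576, 0.2557]
orientation: [-0.697, 0.697, -0.12, 0.122]
wrist_force: [-0.1, -0.5, -0.8]
finger_gap: 0.0702
clock: 30.85
tcp_pos: [0.4842, 0.1114, 0.2536]
orientation: [-0.696, 0.697, -0.122, 0.12]
wrist_force: [-0.0, -0.0, 0.2]
finger_gap: 0.0696
```

View pics/s13.png

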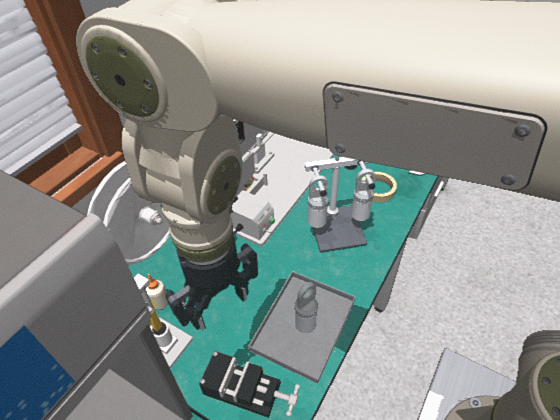

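View pics/t13.png

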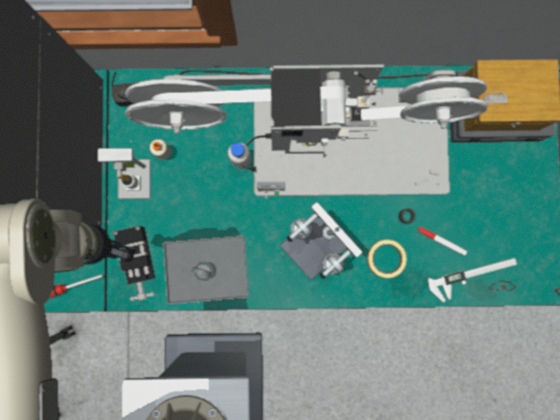

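The top view shows both capsules on the rack at (302,228) and (333,262) and the light one upright in the tray at (203,270). The bottles and tape haven't moved, and the wrist force is about 0.

```bash
python3 -c "
from workcell import env
s=env.get_state();print(s['clock'],s['wrist_force'].round(2),abs(s['qvel']).max().round(4));print(env.hand_in())"
```

```text
30.95 [ 1.49 -0.02 -0.32] 0.0076
the job is handed in; nothing more can be done
None
```

I weighed each capsule by lifting it, hung the two heavy ones on the rack and stood the light one in the tray. I handed the job in at about 31 s of the 72 s allowed.

| Capsule (by starting position) | Weight force | Mass | Result |
|---|---|---|---|
| x 0.56, y 0.01 | about 5.4 N | about 0.55 kg, heavy | on the right peg |
| x 0.55, y −0.11 | about 4.4 N | about 0.44 kg, heavy | on the left peg |
| x 0.65, y −0.05 | about 1.7 N | about 0.17 kg, light | upright at the tray centre |

- **Weights:** individual force readings scattered by about 0.7 N. The 0.44 kg result lies close to the 400 g limit, but well above the 200 g limit for a light capsule.
- **Final checks:** the last scene and top pictures show both lugs on their pegs and the light capsule standing in the tray. Both bottles and the tape roll are where they started. The gripper was open and clear of everything, with the wrist force near zero apart from noise.
- **Forces:** the highest wrist force I read was about 11 N, while setting the light capsule down.
- **Disagreements:** the first camera fit gave the wrong turn angle for the second capsule, 55° instead of 19°. I corrected it before grasping. The rack position differed by up to about 3 mm between the two cameras, but on both pegs the knob was centred in the hole. No final check failed.

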